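Pump up the spectacle-frame vacuum fixture

TASK

Pump the vacuum fixture on the spectacle maker's bench: press its blue plunger knob down with the fingertips and let it spring back up, again and again, until the red indicator pin beside it has risen fully out and its whole green band shows. Then let go so that the plunger is back up. Work the plunger only: keep off the indicator pin, and leave the jar, tools and other loose things where they are.

Things in the scene. Friction and masses are not known exactly. Their poses are not given: they have to be found in the camera images.
- fixture: vacuum fixture fixed to the bench: grey base plate 170 (x) x 220 (y) x 18 mm, origin at the centre of its underside, z up, yaw varies. On it, along its own y: aluminium pump cylinder (54 mm across, top at 107 mm) with the blue knob at y = -62 mm; brass indicator turret (32 mm across, top at 66 mm) with the red pin at y = 0; black spectacle front on a pad, 61 mm high, at y = +75 mm
- knob_top (a point): centre of the flat top of the blue plunger knob (44 mm across, flat 40 mm, steel stem 18 mm below it). About 150 mm above the bench when up; it goes straight down with the plunger
- plunger (a joint): plunger travel in m: 0 = up, 0.022 = pressed home on a hard stop; about 4 N to start it, 12 N at the stop; a spring returns it. Each full stroke lifts the indicator pin, by 8 mm (the first by up to 17), in the lower half of the stroke (a ratchet inside); the pin then stays. Press home and let it come fully up each time: short strokes may do nothing
- pin (a joint): how far the indicator pin has risen out of its turret, in m: starts anywhere between 0 and about 0.022 and reaches 0.040 when fully out, where further strokes no longer move it. So two to four full strokes are needed
- indicator: the indicator pin, 11 mm across, red with a 17 mm wide red cap, and below the red an 8 mm green band that shows whole above the brass turret only when the pin is fully out; its origin is at the pin's axis, level with the turret top (66 mm) when the pin is in, and rises with the pin
- pin_top (a point): centre of the top of the pin's cap: about 72 mm above the bench when the pin is in, 112 mm when fully out
- jar: loose glass jar with a steel lid, 66 mm across, 84 mm tall, origin at the centre of its underside; leave alone
- glue: loose small green bottle with a paper label and a red cap, 38 mm across, 90 mm tall, origin at the centre of its underside; leave alone
- tin: loose green tin with a white lid, 52 mm across, 40 mm tall, origin at the centre of its underside; leave alone
- screwdriver: loose screwdriver lying along its x axis, 160 mm long; leave alone
- brush: loose brush lying along its x axis, 170 mm long; leave alone
- pliers: loose pliers with red handles lying along their x axis, 155 mm long, 58 mm wide, 14 mm high; leave alone
- woodblock: loose pale wood block 60 x 40 x 28 mm, origin at the centre of its underside; leave alone

How it is judged:
At the end, for the whole second after the job is handed in: The indicator pin stands fully out (joint pin above 36.5 of 40 mm) and the plunger has sprung back up (within 3 mm) (value of joint pin above 0.0365 m and value of joint plunger between -0.003 and 0.003 m); the robot touches nothing.
It fails at once if the indicator pin is touched (over 1 N), pulled or lifted by the robot (contact force between any of the fingers, the arm and indicator above 1 N).
It fails at once if a loose bystander is moved by over 25 mm or picked up (distance of any of jar, glue, tin, screwdriver, brush, pliers, woodblock from where it was at the start of the episode above 0.025 m).
It also fails if it takes over 42 s, if anything falls off the work surface, if the arm or the gripper's body presses on something with over 40 N, if the wrist force passes 120 N, or if a joint passes its speed limit or range.

ROBOT

A 7-joint arm with a two-finger parallel gripper is mounted at the origin on the work surface. World frame = base frame: x ahead of the robot, y to its left, z up, the work surface at z = 0. Lengths are in m, angles in rad, forces in N, time in s.
With the tool pointing down it reaches from about 0.4 to 0.85 m from the base axis. Payload 4.4 kg.
Tool frame: the origin (TCP) lies where the fingers leave the gripper's body, on its centre line; the fingertips stand 97 mm ahead of it and the grasp point (between the pads) lies 78 mm ahead of it; z points along the fingers, y is the line along which they close (so a half turn about z gives the same grasp; the last joint's range is limited). The gripper opens to 94 mm and grips with 3 to 60 N. Pads are 16 mm wide; open, the fingers measure 119 mm over their backs; the gripper's body (75 mm by 177 mm) begins 78 mm behind the grasp point.
Start: joints at [-1.356, 0.628, 0.038, 1.517, -0.027, 0.996, -0.02], TCP at [0.18, 0.625, 0.303] pointing down, gripper open.
Joint ranges: [-3.06, 3.06], [-0.37, 2.12], [-1.25, 1.32], [0.18, 2.47], [-1.1, 4.24], [0.23, 1.98], [-2.94, 2.94]. Speed limits (rad/s): [2.57, 2.57, 3.14, 3.14, 3.14, 3.14, 3.14].

INTERFACE

Orientations are given as a unit quaternion [x, y, z, w].
In Python, from bench import r gives the robot as it stands. The module is installed in compiled form; this text tells all that it offers. Calls block until the motion is done:
- r.goto(position, orientation): joint-space move of the TCP to a pose.
- r.move_l(position, rot=None, speed=0.15): straight line of the TCP; rot=None keeps the orientation; speed is the mean speed in m/s.
- r.movej(angles): joint-space move.
- r.command_gripper(opening, grasp_force=None): opening from 0.0 (shut) to 1.0 (fully open); grasp_force is the grip in N (None keeps the last); returns when the fingers have stopped.
- r.hold(seconds).
- r.solve_ik(position, orientation): joint angles nearest the present ones, or None.
- r.observe(): the state.
- r.grab_frame(name): name is "side" or "top"; returns a dict with "color" (480x640x3 uint8, blue, green, red), "range_z" (480x640 float32, m along the optical axis (not along the pixel's ray), 0 where there is no reading), "K" (3x3 intrinsics, pixels), "R" (3x3) and "t" (3): a world point X has camera coordinates R X + t. Camera axes: x right, y down, z forward; pixel columns grow to the right and rows downward; lengths in m; the calibration is good to about 2 mm. A picture is of the moment at which its call begins.
A pose or a line that the arm cannot do raises r.PlanningError and nothing moves.
- r.close_job(): hands the job in; it is judged then, once.
Trained networks look in a picture, given as the dict that the camera call returned (one of the last four; its "shot" number tells which), for a name from the list of things; names that differ only in an ending like _2 or _b are one class to them, and where a whole thing is asked for, a point or a joint stands for the part that bears it (a point fixed in the world has none). Each returns a list of dicts, best first, with "conf" (0 to 1); they miss things now and then, are a little off and sometimes report something else, mostly with a low value. They report only what shows in the picture. A call takes as long as a camera call.
- r.recognise(thing, picture): "extent" ([left, top, right, bottom] in pixels, round what is visible of it).
- r.landmark_of(thing, picture): "at" ([row, column] in pixels: a listed point, or the origin of a listed thing).
The state is a dict: "time_s": time; "q": joint angles; "qvel": joint speeds; "tau": joint torques, N m; "position": TCP position; "eef_rot": TCP orientation; "ft_force": force on the tool from outside, world axes, zero at the start; "wrist_torque": the same for the moment, N m; "opening": opening from 0.0 (shut) to 1.0 (fully open); "gripper_force": force on a finger pad.
Only numpy, scipy, OpenCV 4.12 (cv2) and the standard library are available. Lean on these libraries where they do the work, as an engineer would, in place of code of your own. Each camera call takes 0.05 s, during which the arm holds its last target. There are 200 camera calls.

## Working session

There is one attempt and no reset: what is moved stays moved. The work goes in short steps, each a Python script; the robot and the scene stay as the last script left them, time stands still between calls to the robot, and variables do not carry over. Pictures are saved under pics/ and viewed, at most 10 in all, crops included, and the job is handed in when it is done.

```bash
mkdir -p pics
cat > h.py <<'E'
import numpy as np, cv2
from bench import r
def px2w(f,row,col,z=None):
    K,R,t=f["K"],np.array(f["R"]),np.array(f["t"])
    d=np.linalg.inv(K)@np.array([col,row,1.0])
    if z is None:
        c=d*np.median([v for v in f["range_z"][int(row)-2:int(row)+3,int(col)-2:int(col)+3].ravel() if v>0]); return R.T@(c-t)
    o=-R.T@t; v=R.T@d; return o+v*(z-o[2])/v[2]
E
python3 - <<'E'
from h import *
s=r.observe();print(s["time_s"],s["position"],s["eef_rot"])
for n in("top","side"):
    f=r.grab_frame(n);cv2.imwrite(f"pics/{n}0.png",f["color"])
    for th in("knob_top","pin_top","fixture"):
        for l in r.landmark_of(th,f)[:2]:
            a=l["at"]; z={"knob_top":.15,"pin_top":None,"fixture":0}[th]
            try: print(n,th,np.round(a),round(l["conf"],2),px2w(f,*a).round(3),px2w(f,*a,z=.15 if z is None else z).round(3))
            except Exception as e: print(n,th,a,e)
E
```

```text
0.0 [0.17997033 0.6240841  0.30178147] [ 1.39935755e-01  9.90160146e-01 -9.25535989e-04 -1.15433493e-04]
top knob_top [205. 336.] 0.66 [0.579 0.057 0.15 ] [0.579 0.057 0.15 ]
top pin_top [163. 262.] 0.61 [0.69  0.222 0.04 ] [0.662 0.211 0.15 ]
top pin_top [218. 306.] 0.41 [0.56  0.118 0.084] [0.55  0.118 0.15 ]
top fixture [224. 306.] 0.68 [0.549 0.119 0.067] [0.558 0.119 0.   ]
top fixture [159. 318.] 0.24 [0.693 0.096 0.084] [0.715 0.094 0.   ]
side knob_top [308. 374.] 0.72 [ 0.604 -0.071  0.021] [ 0.529 -0.159  0.15 ]
side knob_top [238. 335.] 0.64 [0.581 0.065 0.149] [0.581 0.065 0.15 ]
side pin_top [247. 316.] 0.62 [0.601 0.188 0.02 ] [0.526 0.061 0.15 ]
side fixture [272. 316.] 0.82 [0.551 0.105 0.018] [ 0.56   0.121 -0.   ]
```

View pics/top0.png

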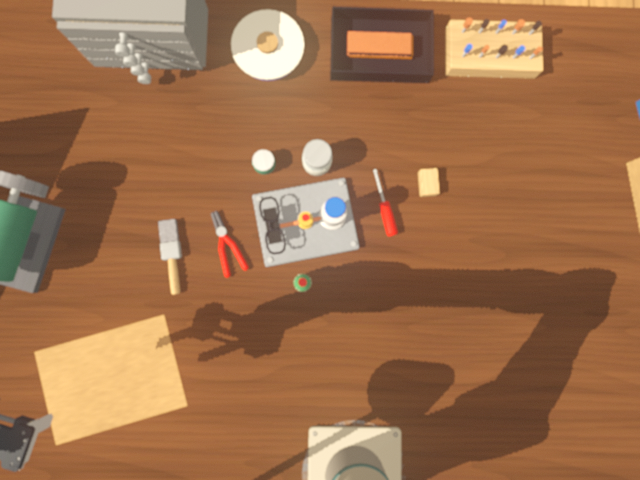

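View pics/side0.png

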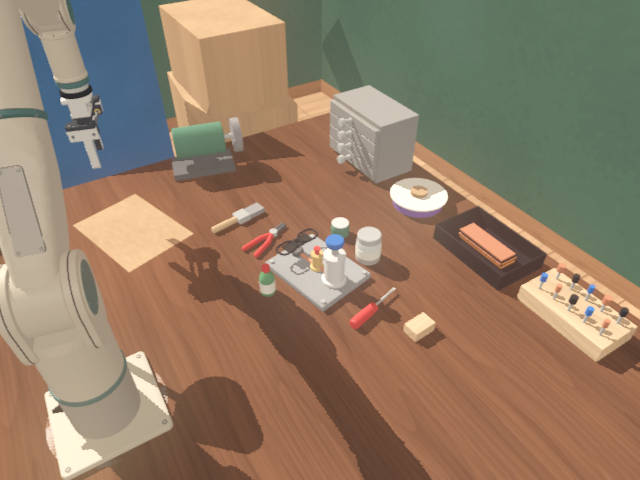

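The top view shows the blue knob at about col 336, row 207, the red pin at (306, 218), the jar at (317, 157) and the glue at (303, 283). In the side view the knob is at (335, 242). This rules out the side detection at row 308. Both views put the knob near (0.580, 0.060, 0.150), which is 62–64 mm from the fixture origin, as it should be. Next I refine that with the blue mask, then approach with the fingers shut.

Run:
```python
from h import *
f=r.grab_frame("top"); c=f["color"].astype(int)
m=np.zeros((480,640),bool); m[190:225,320:352]=True
m&=(c[...,0]>c[...,2]+60)&(abs(f["range_z"]-f["range_z"][206,336])<.012)
rr,cc=np.nonzero(m); k=px2w(f,rr.mean(),cc.mean(),.15); P=np.array([px2w(f,a,b) for a,b in zip(rr,cc)])
print(len(rr),rr.mean(),cc.mean(),k,np.median(P,0),np.ptp(P,0))
np.save("k.npy",k)
q=r.observe()["eef_rot"]
r.command_gripper(0.0)
r.goto([k[0],k[1],.303],q); s=r.observe();print(s["time_s"],s["position"],s["opening"])
r.move_l([k[0],k[1],.262],speed=.1)
s=r.observe();print(s["time_s"],s["position"],s["eef_rot"],s["ft_force"])
f=r.grab_frame("side");cv2.imwrite("pics/s1.png",cv2.resize(f["color"][140:320,220:460],(800,600),interpolation=cv2.INTER_CUBIC))
```

```text
316 206.76898734177215 334.79430379746833 [0.57595086 0.06004904 0.15      ] [0.57575179 0.05984448 0.15043643] [0.06046505 0.04097438 0.12819108]
4.3167 [0.57589415 0.06137401 0.30293805] 0.0023524951498284344
4.875 [0.57612244 0.06024191 0.26208149] [ 1.39818588e-01  9.90177136e-01 -3.11684243e-05  2.36912980e-05] [-1.10453002 -0.28038813  0.37651022]
```

View pics/s1.png

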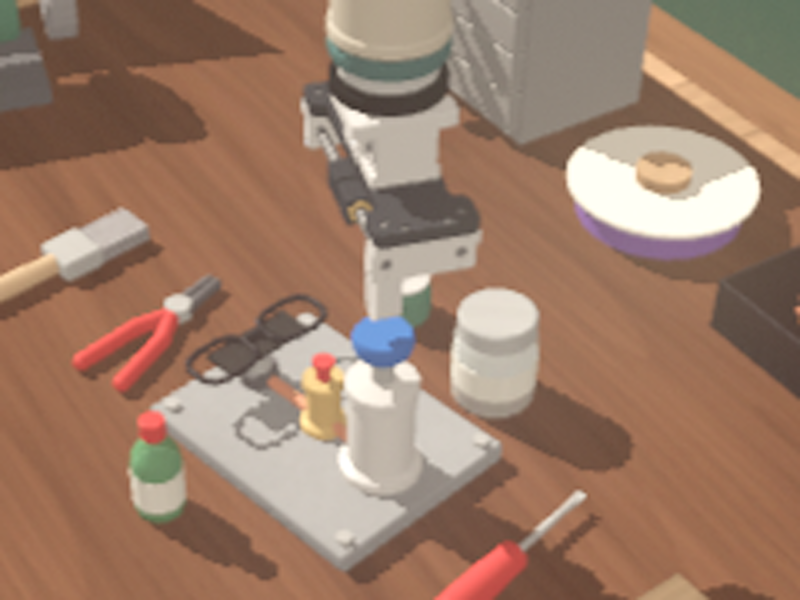

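The picture shows the shut fingertips just above the knob, at crop (385, 318) against a knob centre of (383, 338). The pin at (323, 365) and the jar are clear. I start the first stroke in steps, watching the wrist force.

Run:
```python
from h import *
k=np.load("k.npy")
z=.252; log=[]
r.move_l([k[0],k[1],z],speed=.1)
f0=r.observe()["ft_force"][2]
while z>.216:
    z-=.003; r.move_l([k[0],k[1],z],speed=.06)
    s=r.observe(); F=s["ft_force"][2]-f0; log.append((round(z,3),round(s["position"][2],4),round(F,1)))
    if F>20: break
print(log,s["time_s"])
r.hold(.15); np.save("zb.npy",z)
r.move_l([k[0],k[1],.258],speed=.1); r.hold(.1)
f=r.grab_frame("side");cv2.imwrite("pics/s2.png",cv2.resize(f["color"][200:310,250:400],(800,586),interpolation=cv2.INTER_CUBIC))
s=r.observe();print(s["time_s"],s["ft_force"])
```

```text
[(0.249, np.float64(0.2491), np.float64(-0.0)), (0.246, np.float64(0.2465), np.float64(4.3)), (0.243, np.float64(0.2434), np.float64(4.8)), (0.24, np.float64(0.2405), np.float64(6.1)), (0.237, np.float64(0.2378), np.float64(7.8)), (0.234, np.float64(0.2349), np.float64(9.4)), (0.231, np.float64(0.2321), np.float64(9.6)), (0.228, np.float64(0.2292), np.float64(10.9)), (0.225, np.float64(0.2263), np.float64(11.4)), (0.222, np.float64(0.2253), np.float64(25.4))] 7.675
8.4833 [ 0.04329423 -0.76183631  0.20399016]
```

View pics/s2.png

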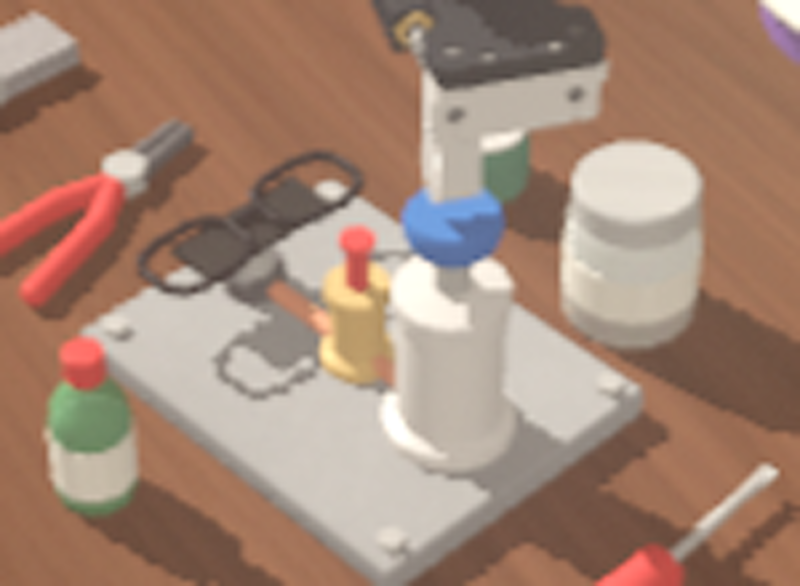

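The first stroke reached the hard stop (25 N), the pin at crop (357, 245) has risen but shows no green yet, and the knob is back up. Up to three more strokes are needed. Extra ones do no harm, so I do three.

Run:
```python
from h import *
k=np.load("k.npy"); z=float(np.load("zb.npy"))
for i in range(3):
    r.move_l([k[0],k[1],z],speed=.06); r.hold(.2)
    s=r.observe(); print(s["position"][2],s["ft_force"][2])
    r.move_l([k[0],k[1],.256],speed=.08); r.hold(.15)
r.move_l([k[0],k[1],.33],speed=.15)
s=r.observe();print(s["time_s"],s["ft_force"])
f=r.grab_frame("side");cv2.imwrite("pics/s3.png",cv2.resize(f["color"][200:310,250:400],(800,586),interpolation=cv2.INTER_CUBIC))
for l in r.landmark_of("pin_top",f)[:2]:print(l)
for l in r.landmark_of("knob_top",f)[:2]:print(l,px2w(f,*l["at"]))
```

```text
0.22523497841450768 29.98254204600319
0.2252640595312247 28.80263459348737
0.2252401432046498 28.763261613337207
14.0833 [ 0.39663359  0.68584219 -0.44851126]
{'at': [240.6, 315.5], 'conf': 0.4}
{'at': [240.4, 334.4], 'conf': 0.75} [0.57352701 0.05643126 0.15119342]
```

View pics/s3.png

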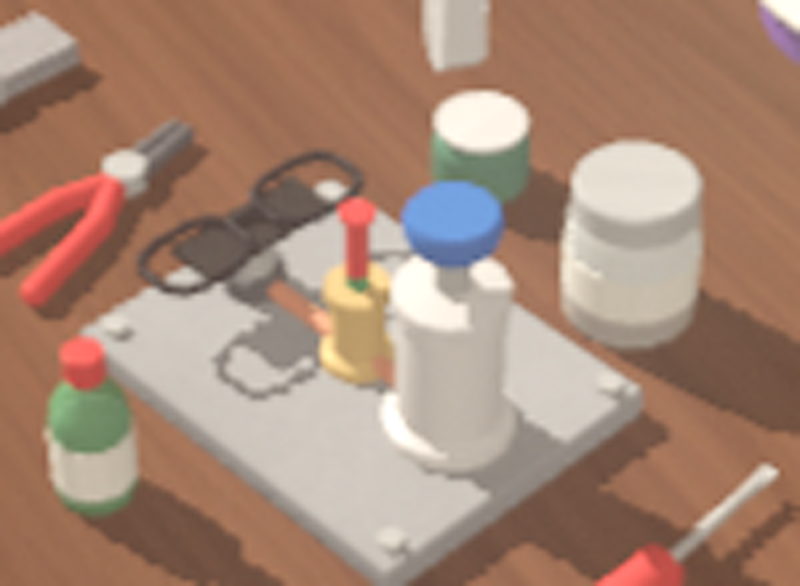

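The knob is up. The pin cap has risen to crop (356, 210), but only a thin strip of green shows at (358, 283), so some strokes may not have counted. I do two more with longer holds and compare the cap's height with the projection for 112 mm.

```bash
cat >> h.py <<'E'
def cap(tag):
    f=r.grab_frame("side"); c=f["color"].astype(int)
    m=(c[...,2]>150)&(c[...,1]<90)&(c[...,0]<100); n=np.zeros_like(m); n[225:262,308:325]=m[225:262,308:325]
    rr,cc=np.nonzero(n); k=np.load("k.npy"); p=k+62*.001*np.array([-.3,.954,0])
    out=[]
    for h in (.072,.096,.104,.112):
        x=f["K"]@(np.array(f["R"])@[p[0],p[1],h]+np.array(f["t"])); out.append((h,(x[:2]/x[2]).round(1).tolist()))
    s=r.observe(); print(tag,round(s["time_s"],2),"cap rows",rr.min(),rr.max(),"col",cc.mean(),out,s["ft_force"].round(1)); return f
E
python3 - <<'E'
from h import *
k=np.load("k.npy"); z=float(np.load("zb.npy"))
cap("before")
r.move_l([k[0],k[1],.258],speed=.15)
for i in range(2):
    r.move_l([k[0],k[1],z-.001],speed=.05); r.hold(.4)
    print(r.observe()["ft_force"][2]); 
    r.move_l([k[0],k[1],.262],speed=.06); r.hold(.5)
    f=cap(i)
r.move_l([k[0],k[1],.33],speed=.15)
f=cap("end")
cv2.imwrite("pics/s4.png",cv2.resize(f["color"][222:282,290:370],(800,600),interpolation=cv2.INTER_CUBIC))
g=r.grab_frame("top");
E
```

```text
before 14.28 cap rows 243 251 col 316.5 [(0.072, [314.8, 252.7]), (0.096, [314.7, 245.5]), (0.104, [314.7, 243.0]), (0.112, [314.7, 240.6])] [-0.1 -0.4 -0.4]
33.13022958502898
0 17.59 cap rows 243 251 col 316.5 [(0.072, [314.8, 252.7]), (0.096, [314.7, 245.5]), (0.104, [314.7, 243.0]), (0.112, [314.7, 240.6])] [0.9 0.5 0.3]
36.52098471722671
1 20.34 cap rows 243 251 col 316.5 [(0.072, [314.8, 252.7]), (0.096, [314.7, 245.5]), (0.104, [314.7, 243.0]), (0.112, [314.7, 240.6])] [-0.9  0.4 -0.2]
end 20.99 cap rows 243 251 col 316.5 [(0.072, [314.8, 252.7]), (0.096, [314.7, 245.5]), (0.104, [314.7, 243.0]), (0.112, [314.7, 240.6])] [-0.3  0.5 -0.5]
```

View pics/s4.png

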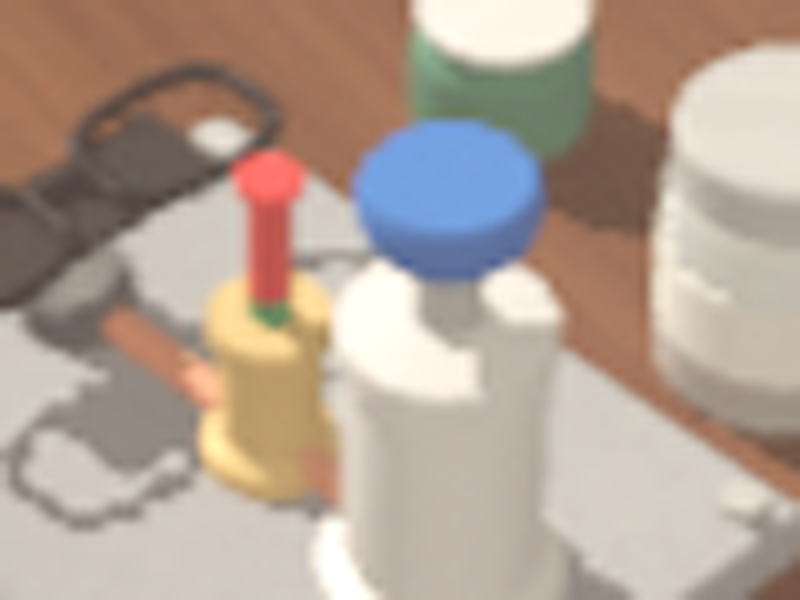

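The picture shows the cap at crop (270, 175), the green band at (270, 313) and the knob up at (450, 185). The network's pin_top row of 240.6 matches the 112 mm projection (240.6). The green is about 2.4 px tall, which is 8 mm at 0.3 px/mm, and two further full strokes did not move the pin. It is fully out, so I hand the job in.

```bash
python3 -c "
from bench import r
print(r.close_job())"
```

```text
the job is handed in; nothing more can be done
None
```

The job is handed in at about 21 s of the 42 s limit: the camera shows the pin fully out at about 112 mm with its green band showing, the plunger back up, and the gripper clear of everything. The hand-in returned no verdict.

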